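Clear a stack of gauges onto their silhouette tiles

ROBOT

A 6-joint arm with a two-finger parallel gripper is mounted at the origin on a cart in front of the work surface, level with it; the furniture and walls round the work are solid. World frame = base frame: x ahead of the robot, y to its left, z up, the work surface at z = 0. Lengths are in m, angles in rad, forces in N, time in s.
With the tool pointing down it reaches from about 0.35 to 0.775 m from the base axis. Payload 5.5 kg.
Tool frame: the origin (TCP) lies at the very end of the fingers, on their centre line; the grasp point (between the pads) lies 19 mm behind it; z points along the fingers, y is the line along which they close (so a half turn about z gives the same grasp; the last joint's range is limited). The gripper opens to 85 mm and grips with 20 to 120 N. Pads are 22 mm wide; open, the fingers measure 114 mm over their backs; the gripper's body (76 mm by 85 mm) begins 54 mm behind the grasp point. The pads swing forward as they close: fully open they stand 13 mm farther back than shut.
Start: joints at [-1.288, 0.313, 0.046, 1.304, 0, 1.431], TCP at [0.236, -0.524, 0.231] pointing down, gripper open.
Joint ranges: [-2.76, 2.76], [-0.86, 1.69], [-1.03, 1.26], [-2.2, 2.34], [-1.47, 1.5], [-3.14, 3.14]. Speed limits (rad/s): [2.57, 2.57, 3.14, 3.14, 3.14, 3.14].

INTERFACE

Orientations are given as a unit quaternion [w, x, y, z].
In Python, from workcell import env gives the robot as it stands. The module is installed in compiled form; this text tells all that it offers.
- The arm moves only by the tool jog_arm, never from a script. Its arguments are lists of equal length, an entry for each row: "gripper": the opening, from 0 (shut) to 1 (fully open); "offset": the shift along the world's x, y, z in cm, a list of three; "twist": the turn about the world's z in degrees. In form: {"gripper": [gripper, ...], "offset": [[dx, dy, dz], ...], "twist": [twist, ...]}. A call has exactly 8 rows; each row is the pose to reach, as a shift and turn from the pose commanded when the call began; what a row does not reach only later rows make up. A row lasts 1/8 s, in which the tool goes at most 62.5 mm and 10.7 degrees, less where a joint would pass 70% of its speed; a pose out of reach is approached as far as the arm can. A call with a gripper value outside its range is refused whole. The fingers move at their own pace and stop on an object; "squeeze" is the grip in N (left out, the last holds). Time passes only in rows, so rows that repeat a pose let the fingers close, or fill a call up. It gives the time, the measured TCP pose, the force, the opening and the grip force at its end, in the units of the state.
- env.get_state(): the state, without advancing time (a new reading comes with each control period).
- env.read_camera(name): name is "scene" or "top" or "wrist"; returns a dict with "image" (420x560x3 uint8, red, green, blue), "z_map" (420x560 float32, m along the optical axis (not along the pixel's ray), 0 where there is no reading), "fovy" (degrees; the focal length in pixels is half the picture's height over the tangent of half this angle, whatever the lens; pixels are square), "cx", "cy" (the principal point, pixels), "cam_to_world" (4x4, takes a point from camera to world coordinates). Camera axes: x right, y up, looking along -z (the intrinsics and any distortion apply to the point x, -y, -z); pixel columns grow to the right and rows downward; lengths in m; the calibration is good to about 2 mm. A picture is of the moment at which its call begins.
- env.hand_in(): hands the job in; it is judged then, once.
The state is a dict: "clock": time; "joint_pos": joint angles; "qvel": joint speeds; "tau": joint torques, N m; "tcp_pos": TCP position; "orientation": TCP orientation; "wrist_force": force on the tool from outside, world axes, zero at the start; "ft_torque": the same for the moment, N m; "finger_gap": finger opening in m; "grip_force": force on a finger pad.
Only numpy, scipy, OpenCV 4.12 (cv2) and the standard library are available. Lean on these libraries where they do the work, as an engineer would, in place of code of your own. Each camera call takes 0.05 s, during which the arm holds its last target. There are 200 camera calls.

TASK

The gauges used for the last check were left piled up in one stack: take it apart from the top down, one piece at a time, and set each piece flat on the storage tile that carries its own silhouette, covering the silhouette (the slip gauge lined up with its rectangle). Set them down rather than drop them, do not tip any over, let go of all of them, and leave the dark setting master and the brass weight standing where they are.

Things in the scene. Friction and masses are not known exactly. Their poses are not given: they have to be found in the camera images.
- slip_gauge: Slip gauge: plain grey steel block, 12 x 35 mm, 9 mm high, lying flat on the spacer as the top of the stack, turned any way. Origin: centre of its underside; x along the 12 mm, y along the 35 mm, z up. About 54 g.
- spacer: Spacer: turned ring of dark blackened steel, 32 mm outside diameter, 13 mm high, with a 16 mm bore (grip it across the outside); second from the top of the stack, on the small ring gauge. Origin: centre of its underside, on the bore axis; z up along the axis. About 40 g.
- small_ring: Small ring gauge: bright steel ring with a groove round it, 53 mm outside diameter, 18 mm high, with a 30 mm bore (grip it across the outside); third from the top of the stack, on the large ring gauge. Origin: centre of its underside, on the axis; z up. About 160 g.
- large_ring: Large ring gauge: bright steel ring with a groove round it, 62 mm outside diameter, 20 mm high, with a 41 mm bore (grip it across the outside); the bottom of the stack, on the bench. The four lie one on another, centred within about 3 mm; the stack is 60 mm high. Origin: centre of its underside, on the axis; z up. About 240 g.
- tile_slip: Storage tile, fixed: square grey plastic plate, 90 x 90 mm, 6 mm thick, a small screw in each corner; in the middle of its flat top (nothing stands up) is a black silhouette, the outline of the slip gauge: a rectangle 12 mm along the tile's x and 35 mm along its y. Origin: centre of the underside (the top is 6 mm above), z up, x and y along the sides. The tiles change places and are turned from start to start.
- tile_spacer: Storage tile, fixed: square grey plastic plate, 90 x 90 mm, 6 mm thick, a small screw in each corner; in the middle of its flat top (nothing stands up) is a black silhouette, the outline of the spacer: a ring of 32 mm outside and 16 mm inside diameter. Origin: centre of the underside (the top is 6 mm above), z up, x and y along the sides. The tiles change places and are turned from start to start.
- tile_small_ring: Storage tile, fixed: square grey plastic plate, 90 x 90 mm, 6 mm thick, a small screw in each corner; in the middle of its flat top (nothing stands up) is a black silhouette, the outline of the small ring gauge: a ring of 53 mm outside and 30 mm inside diameter. Origin: centre of the underside (the top is 6 mm above), z up, x and y along the sides. The tiles change places and are turned from start to start.
- tile_large_ring: Storage tile, fixed: square grey plastic plate, 90 x 90 mm, 6 mm thick, a small screw in each corner; in the middle of its flat top (nothing stands up) is a black silhouette, the outline of the large ring gauge: a ring of 62 mm outside and 41 mm inside diameter. Origin: centre of the underside (the top is 6 mm above), z up, x and y along the sides. The tiles change places and are turned from start to start.
- master_bush: Setting master: dark stepped bush, 56 mm diameter, 53 mm high, standing loose on the bench near the tiles; to be left alone. Origin: centre of its underside, z up.
- weight: Brass test weight with a knob on top, 28 mm diameter, 45 mm high, standing loose on the bench near the tiles; to be left alone. Origin: centre of its underside, z up.
Not all that is in view belongs to the job. What is shaped like the small_ring but red is not meant.

How it is judged:
On the way, in this order (a step that is already met when the one before it is completed fails the run):
1. the slip gauge lies on the silhouette of its tile, let go (horizontal distance between slip_gauge and tile_slip below 0.01 m and z of slip_gauge in the frame of tile_slip between 0.003 and 0.009 m and angle between slip_gauge's own z axis and vertical below 0.1 rad and angle between the y axis of slip_gauge and the y axis of tile_slip, either way round below 0.25 rad and contact force between the fingers and slip_gauge below 0.05 N and linear speed of slip_gauge below 0.02 m/s), for 0.2 s.
2. the spacer lies on the silhouette of its tile, let go (horizontal distance between spacer and tile_spacer below 0.01 m and z of spacer in the frame of tile_spacer between 0.003 and 0.009 m and angle between spacer's own z axis and vertical below 0.1 rad and contact force between the fingers and spacer below 0.05 N and linear speed of spacer below 0.02 m/s), for 0.2 s.
3. the small ring gauge lies on the silhouette of its tile, let go (horizontal distance between small_ring and tile_small_ring below 0.01 m and z of small_ring in the frame of tile_small_ring between 0.003 and 0.009 m and angle between small_ring's own z axis and vertical below 0.1 rad and contact force between the fingers and small_ring below 0.05 N and linear speed of small_ring below 0.02 m/s), for 0.2 s.
4. the large ring gauge lies on the silhouette of its tile, let go (horizontal distance between large_ring and tile_large_ring below 0.01 m and z of large_ring in the frame of tile_large_ring between 0.003 and 0.009 m and angle between large_ring's own z axis and vertical below 0.1 rad and contact force between the fingers and large_ring below 0.05 N and linear speed of large_ring below 0.02 m/s), for 0.2 s.
At the end, for the whole second after the job is handed in: Each of the four pieces lies flat (0.1 rad) and at rest on its own tile, centred on its silhouette within 10 mm, the slip gauge within 0.25 rad of its rectangle (either way round); the setting master and the brass weight are within 15 mm of where they stood (horizontal distance between slip_gauge and tile_slip below 0.01 m and z of slip_gauge in the frame of tile_slip between 0.003 and 0.009 m and angle between each of slip_gauge, spacer, small_ring, large_ring's own z axis and vertical below 0.1 rad and angle between the y axis of slip_gauge and the y axis of tile_slip, either way round below 0.25 rad and linear speed of each of slip_gauge, spacer, small_ring, large_ring below 0.01 m/s and horizontal distance between spacer and tile_spacer below 0.01 m and z of spacer in the frame of tile_spacer between 0.003 and 0.009 m and horizontal distance between small_ring and tile_small_ring below 0.01 m and z of small_ring in the frame of tile_small_ring between 0.003 and 0.009 m and horizontal distance between large_ring and tile_large_ring below 0.01 m and z of large_ring in the frame of tile_large_ring between 0.003 and 0.009 m and distance of each of master_bush, weight from where it was at the start of the episode below 0.015 m); the robot touches nothing.
It fails at once if a gauge is tipped over (leans more than 0.5 rad) (angle between any of slip_gauge, spacer, small_ring, large_ring's own z axis and vertical above 0.5 rad).
It fails at once if a gauge is dropped (falls free, faster than 0.6 m/s: a drop of about 2 cm) ((contact force between slip_gauge and anything else below 0.01 N and contact force between slip_gauge and the fingers below 0.01 N and linear speed of slip_gauge above 0.6 m/s) or (contact force between spacer and anything else below 0.01 N and contact force between spacer and the fingers below 0.01 N and linear speed of spacer above 0.6 m/s) or (contact force between small_ring and anything else below 0.01 N and contact force between small_ring and the fingers below 0.01 N and linear speed of small_ring above 0.6 m/s) or (contact force between large_ring and anything else below 0.01 N and contact force between large_ring and the fingers below 0.01 N and linear speed of large_ring above 0.6 m/s)).
It fails at once if the setting master or the brass weight is pushed away (15 mm) or tipped (distance of any of master_bush, weight from where it was at the start of the episode above 0.015 m or angle between any of master_bush, weight's own z axis and vertical above 0.3 rad).
It also fails if it takes over 120 s, if anything falls off the work surface, if the arm or the gripper's body presses on something with over 40 N, if the wrist force passes 120 N, or if a joint passes its speed limit or range.

## Working session

There is one attempt and no reset: what is moved stays moved. The work goes in short steps, Python scripts to look and compute and a tool call to move; the robot and the scene stay as the last step left them, time stands still between calls to the robot, and variables do not carry over. Pictures are saved under pics/ and viewed, at most 14 in all, crops included, and the job is handed in when it is done.

Besides the shell and the picture viewer there is one more tool, called after "Request:" as name(argument=value, ...), one argument or row to a line, values as JSON. jog_arm: Moves the arm, as the interface text tells. Its arguments: {"type":"object","properties":{"gripper":{"type":"array"},"offset":{"type":"array"},"twist":{"type":"array"},"squeeze":{"type":"number"}},"required":["gripper","offset","twist"]}

```bash
mkdir -p pics
cat > h.py <<'E'
import numpy as np, cv2, pickle
from workcell import env
def shot(n,f):
    r=env.read_camera(n); cv2.imwrite(f'pics/{f}.png',r['image'][:,:,::-1]); pickle.dump(r,open(f'pics/{f}.pkl','wb')); return r
def load(f): return pickle.load(open(f'pics/{f}.pkl','rb'))
def foc(r): return r['image'].shape[0]/2/np.tan(np.radians(r['fovy'])/2)
def ray(r,u,v):
    M=np.array(r['cam_to_world']); d=np.array([(u-r['cx'])/foc(r),-(v-r['cy'])/foc(r),-1.])
    return M[:3,3],M[:3,:3]@d
def onz(r,u,v,z):
    o,d=ray(r,u,v); return o+d*(z-o[2])/d[2]
def bydepth(r,u,v):
    o,d=ray(r,u,v); return o+d*r['z_map'][int(round(v)),int(round(u))]
E
python3 - <<'E'
from h import *
for n in('top','scene','wrist'):
    r=shot(n,n+'0'); print(n,[k for k in r],r['fovy'],r['cx'],r['cy'],np.round(r['cam_to_world'],3).tolist())
print(env.get_state())
a=np.vstack([cv2.imread(f'pics/top0.png')]);
E
```

```text
top ['image', 'z_map', 'fovy', 'cx', 'cy', 'cam_to_world'] 51.568476787916154 278.9830202937295 207.79245879259017 [[-0.018, 0.984, -0.176, 0.35], [-1.0, -0.015, 0.017, 0.015], [0.014, 0.176, 0.984, 1.129], [0.0, 0.0, 0.0, 1.0]]
scene ['image', 'z_map', 'fovy', 'cx', 'cy', 'cam_to_world'] 45.11689723527941 275.23271746677807 210.34651034238067 [[-0.848, 0.321, -0.423, 0.057], [-0.531, -0.513, 0.675, 0.76], [-0.0, 0.796, 0.605, 0.725], [0.0, 0.0, 0.0, 1.0]]
wrist ['image', 'z_map', 'fovy', 'cx', 'cy', 'cam_to_world'] 61.54343881392108 278.94973409867316 208.89924453214533 [[0.41, 0.867, 0.284, 0.309], [-0.912, 0.391, 0.126, -0.491], [-0.002, -0.311, 0.951, 0.373], [0.0, 0.0, 0.0, 1.0]]
{'clock': 0.15, 'joint_pos': array([-1.28761313e+00,  3.13837804e-01,  4.52412541e-02,  1.30358204e+00,
        2.94956991e-05,  1.43118410e+00]), 'qvel': array([-0.00083362, -0.00324225,  0.00307135,  0.00161286, -0.00065345,
       -0.0005488 ]), 'tau': array([ 1.26901043e-03, -4.81063592e+01,  2.98816019e+01,  1.39268019e-02,
       -1.54376212e-04, -2.06257816e-06]), 'tcp_pos': array([ 0.23581679, -0.52401038,  0.2306086 ]), 'orientation': array([-6.90406834e-04,  9.77738362e-01,  2.09826639e-01, -3.48605713e-05]), 'wrist_force': array([ 0.5110055 , -0.34953142,  0.17000861]), 'ft_torque': array([-0.0081    ,  0.01833125,  0.03047775]), 'grip_force': 0.0, 'finger_gap': 0.08549451113384052}
```

View pics/top0.png

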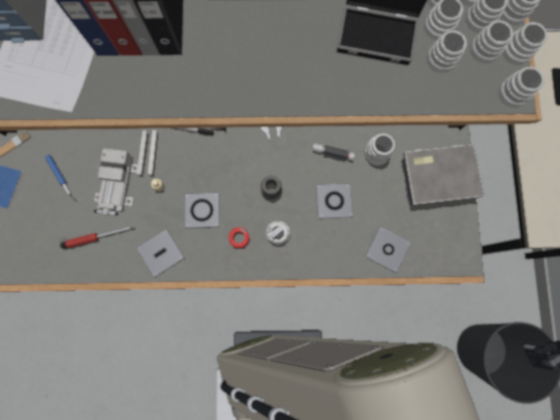

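View pics/scene0.png

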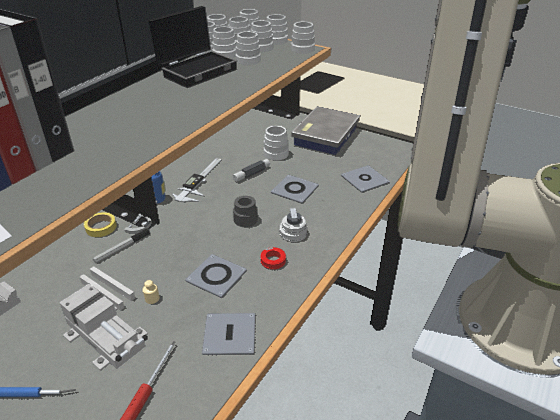

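Top view: the stack with the slip gauge on it is at (278,233). The tiles are slip (160,253), ring (202,210), ring (334,201) and spacer (388,249). The master is at (271,187), the brass weight at (157,185) and the red decoy ring at (239,238). A second pile of bright rings at (380,148) has no slip gauge or dark spacer on top, so it is not ours. Next I'll measure from both views.

```bash
cat > m.py <<'E'
from h import *
T,S=load('top0'),load('scene0')
def blob(r,u,v,R,thr=45):
    g=r['image'].max(2)[v-R:v+R+1,u-R:u+R+1]; m=(g<thr).astype(np.uint8)
    c,_=cv2.findContours(m,cv2.RETR_EXTERNAL,cv2.CHAIN_APPROX_NONE); c=max(c,key=cv2.contourArea)
    return c.reshape(-1,2)+[u-R,v-R]
def tri(a,b):
    (o1,d1),(o2,d2)=ray(T,*a),ray(S,*b)
    t=np.linalg.lstsq(np.c_[d1,-d2],o2-o1,rcond=None)[0]; p,q=o1+t[0]*d1,o2+t[1]*d2
    return (p+q)/2,np.linalg.norm(p-q)
for n,a,b in [('slip',(160,253),(230,332)),('ringL',(202,210),(216,274)),('ringR',(334,201),(295,187)),('spacer',(388,249),(365,178)),('master',(271,187),(245,210))]:
    ca,cb=blob(T,*a,16),blob(S,*b,22); out=[]
    for r,c in((T,ca),(S,cb)):
        w=np.array([onz(r,*p,.006)[:2] for p in c]); q=cv2.minAreaRect((w*1000).astype(np.float32)); out.append((np.round(q[0],1),np.round(q[1],1),round(q[2],1)))
    ma=cv2.minAreaRect(ca.astype(np.float32))[0]; mb=cv2.minAreaRect(cb.astype(np.float32))[0]
    p,e=tri(ma,mb); print(n,np.round(ma),np.round(mb),'tri',np.round(p*1000,1),'miss',round(e*1000,1),out,'z',np.round(bydepth(T,*ma)*1000,1),np.round(bydepth(S,*mb)*1000,1))
for r,l in((T,[(278,233),(157,185),(239,230),(380,140),(274,228),(250,282),(205,122)]),(S,[(293,214),(150,285),(293,232)])): print([(p,np.round(bydepth(r,*p),3).tolist()) for p in l])
a=T['image'][190:265,235:320,::-1]; b=S['image'][190:265,250:335,::-1]; cv2.imwrite('pics/c1.png',cv2.resize(np.hstack([a,b]),None,fx=4.5,fy=4.5,interpolation=2))
E
python3 m.py
```

```text
Traceback (most recent call last):
  File "m.py", line 12, in <module>
    ca,cb=blob(T,*a,16),blob(S,*b,22); out=[]
          ~~~~^^^^^^^^^
  File "m.py", line 5, in blob
    c,_=cv2.findContours(m,cv2.RETR_EXTERNAL,cv2.CHAIN_APPROX_NONE); c=max(c,key=cv2.contourArea)
                                                                       ~~~^^^^^^^^^^^^^^^^^^^^^^^
ValueError: max() iterable argument is empty
```

```bash
sed -i 's/m=(g<thr).astype(np.uint8)/thr=(float(g.min())+np.percentile(g,80))\/2; m=(g<thr).astype(np.uint8)/; s/ca,cb=blob(T,\*a,16),blob(S,\*b,22)/ca,cb=blob(T,*a,14),blob(S,*b,19)/' m.py
python3 m.py
```

```text
slip [160. 252.] [229. 332.] tri [439.3 304.9   5.3] miss 1.2 [(array([438.8, 304.4]), array([10.2, 31.3]), 33.6), (array([439.7, 305.3]), array([10.7, 34.3]), 36.0)] z [438.7 304.1   7.4] [439.  306.2   7.1]
ringL [201. 210.] [216. 274.] tri [549.1 200.4   5.9] miss 0.2 [(array([549.3, 200.3]), array([57.6, 55.8]), 89.1), (array([549. , 200.9]), array([59.6, 60.5]), 18.8)] z [548.5 199.8   9.7] [548.6 200.8   6.5]
ringR [334. 200.] [294. 188.] tri [ 569.7 -149.4    4.2] miss 0.5 [(array([ 569.2, -149.3]), array([47.6, 48.6]), 87.9), (array([ 568.7, -147.5]), array([48. , 48.3]), 32.0)] z [ 569.4 -149.5    4.6] [ 567.2 -144.4    8.2]
spacer [388. 249.] [364. 177.] tri [ 438.8 -283.6    6.3] miss 2.3 [(array([ 437.7, -284.2]), array([26.6, 25.9]), 89.0), (array([ 439.8, -283.9]), array([29., 28.]), 32.0)] z [ 438.  -285.     2.7] [ 438.5 -279.4    8.9]
master [272. 195.] [247. 216.] tri [590.6  17.2  14.5] miss 15.1 [(array([585.7,  13.6]), array([34.5, 52.2]), 8.8), (array([606.3,   9.7]), array([61.9, 89.8]), 42.8)] z [580.2  13.7  31.6] [583.7  39.2  33.6]
[((278, 233), [0.485, -0.0, 0.002]), ((157, 185), [0.61, 0.31, 0.032]), ((239, 230), [0.492, 0.1, 0.018]), ((380, 140), [0.723, -0.273, 0.036]), ((274, 228), [0.491, 0.01, 0.051]), ((250, 282), [0.36, 0.074, -0.003]), ((205, 122), [0.716, 0.163, 0.196])]
[((293, 214), [0.482, 0.009, 0.06]), ((150, 285), [0.609, 0.319, 0.044]), ((293, 232), [0.472, 0.025, 0.025])]
```

View pics/c1.png

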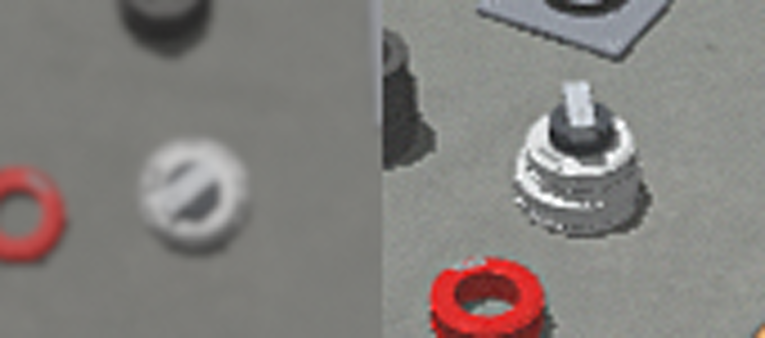

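Large ring silhouette (about 60 mm) is the left ring tile at (0.549, 0.200). The small one (about 50 mm) is at (0.569, -0.149). Both crops confirm our stack: slip gauge on dark spacer on bright rings, next to the red decoy. Moving above it now.

Request:
jog_arm(
  gripper=[1,1,1,1,1,1,1,1],
  offset=[
    [2.5,5,0],
    [5,10,0],
    [7.5,15,0],
    [10,20,0],
    [12.5,25,0],
    [14.5,30,0],
    [17,35,0],
    [19,40,0],
  ],
  twist=[9,18,27,36,45,54,63,72],
)

```text
clock: 1.15
tcp_pos: [0.4265, -0.1227, 0.2313]
orientation: [0.0, 0.666, 0.746, 0.0]
wrist_force: [-0.3, -0.3, 0.1]
finger_gap: 0.0855
grip_force: 0.0
```

Request:
jog_arm(
  gripper=[1,1,1,1,1,1,1,1],
  offset=[
    [2,5,0],
    [4,9,0],
    [5.5,12.5,0],
    [5.5,12.5,0],
    [5.5,12.5,0],
    [5.5,12.5,0],
    [5.5,12.5,0],
    [5.5,12.5,0],
  ],
  twist=[9,18,27,29,29,29,29,29],
)

```text
clock: 2.15
tcp_pos: [0.4808, -0.0001, 0.2314]
orientation: [0.0, 0.461, 0.888, 0.0]
wrist_force: [0.5, 0.5, 1.0]
finger_gap: 0.0853
grip_force: 0.0
```

Run:
```python
from h import *
r=shot('wrist','w1'); s=env.get_state(); print(s['clock'],s['tcp_pos'],s['orientation'],s['joint_pos'].round(2))
```

```text
2.2 [4.80851546e-01 8.10804367e-05 2.31389209e-01] [7.28016000e-05 4.60563394e-01 8.87626809e-01 4.47602020e-05] [-0.17  0.13 -0.19  1.25  0.    0.79]
```

View pics/w1.png

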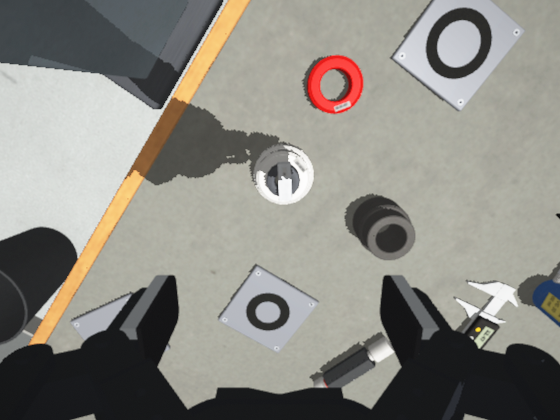

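The slip gauge at (285,180) is upright in the picture on its dark spacer, with the stack centred at about (284,177). Its rectangle will be measured from a crop.

Run:
```python
from h import *
r=load('w1'); a=r['image'][140:212,246:322]; cv2.imwrite('pics/c2.png',cv2.resize(a[:,:,::-1],None,fx=8,fy=8,interpolation=0))
Z=np.zeros(a.shape[:2])
for v in range(72):
    for u in range(76): Z[v,u]=bydepth(r,u+246,v+140)[2]
m=((Z>.0555)&(Z<.07)).astype(np.uint8); c,_=cv2.findContours(m,0,1); c=max(c,key=cv2.contourArea).reshape(-1,2)+[246,140]
print(np.median(Z[m>0]), m.sum())
w=np.array([onz(r,*p,.060)[:2]*1000 for p in c],np.float32); print('slip',cv2.minAreaRect(w))
for lo,hi,z in((.047,.054,.051),(.03,.042,.038)):
    m=((Z>lo)&(Z<hi)).astype(np.uint8); pts=np.argwhere(m)[:,::-1]+[246,140]
    w=np.array([onz(r,*p,z)[:2]*1000 for p in pts],np.float32); print(z,len(pts),np.median(Z[m>0]),cv2.minEnclosingCircle(w))
```

```text
0.060263456166050805 502
slip ((483.1364440917969, 6.305203437805176), (11.970666885375977, 35.856231689453125), 37.52012634277344)
0.051 407 0.05078206976269589 ((481.3797912597656, 6.122416973114014), 17.301071166992188)
0.038 1289 0.03778537711890473 ((483.0568542480469, 4.427024841308594), 26.411548614501953)
```

View pics/c2.png

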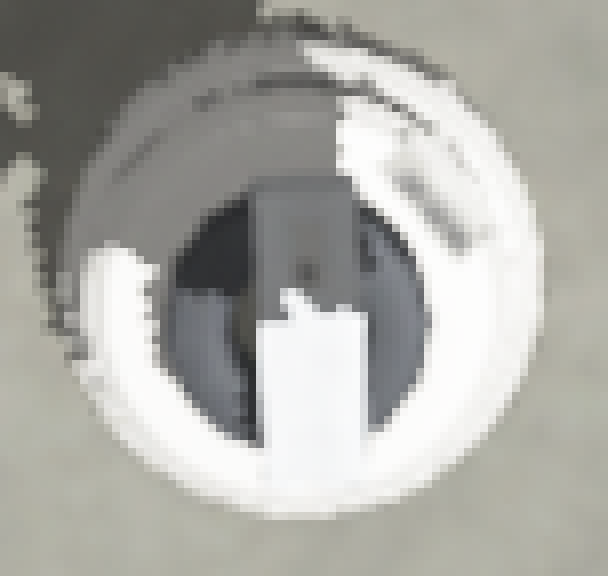

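Request:
jog_arm(
  gripper=[0.35,0.35,0.35,0.35,0.35,0.35,0.35,0.35],
  offset=[
    [0.2,0.6,-3],
    [0.2,0.6,-7],
    [0.2,0.6,-11],
    [0.2,0.6,-14],
    [0.2,0.6,-16],
    [0.2,0.6,-17],
    [0.2,0.6,-17.7],
    [0.2,0.6,-17.7],
  ],
  twist=[2.4,2.4,2.4,2.4,2.4,2.4,2.4,2.4],
)

```text
clock: 3.2
tcp_pos: [0.4831, 0.0065, 0.0544]
orientation: [0.0, 0.441, 0.897, 0.0]
wrist_force: [-0.4, 0.4, -0.7]
finger_gap: 0.0298
grip_force: 0.0
```

Request:
jog_arm(
  gripper=[0,0,0,0,0,0,0,0],
  offset=[
    [0,0,0],
    [0,0,0],
    [0,0,0],
    [0,0,0],
    [0,0,0],
    [0,0,0],
    [0,0,0],
    [0,0,0],
  ],
  twist=[0,0,0,0,0,0,0,0],
  squeeze=30,
)

```text
clock: 4.2
tcp_pos: [0.4837, 0.0065, 0.0551]
orientation: [0.001, 0.441, 0.897, 0.0]
wrist_force: [-1.0, -0.5, 6.4]
finger_gap: 0.0109
grip_force: 31.5
```

Request:
jog_arm(
  gripper=[0,0,0,0,0,0,0,0],
  offset=[
    [0,0,0.3],
    [0,0,1],
    [0,0,2.5],
    [0,0,5],
    [0,0,8],
    [0,0,10],
    [0,0,11],
    [0,0,11],
  ],
  twist=[0,0,0,0,0,0,0,0],
)

```text
clock: 5.2
tcp_pos: [0.4834, 0.0065, 0.1651]
orientation: [0.001, 0.441, 0.897, 0.0]
wrist_force: [0.1, -0.2, -1.5]
finger_gap: 0.0106
grip_force: 30.8
```

Run:
```python
from h import *
r=shot('wrist','w2'); s=env.get_state(); print(s['tcp_pos'],s['finger_gap'],s['grip_force'])
cv2.imwrite('pics/w2c.png',cv2.resize(r['image'][120:420,120:440,::-1],None,fx=1.8,fy=1.8))
```

```text
[0.48284737 0.00658355 0.16427912] 0.010718609807101695 30.761809945106506
```

View pics/w2c.png

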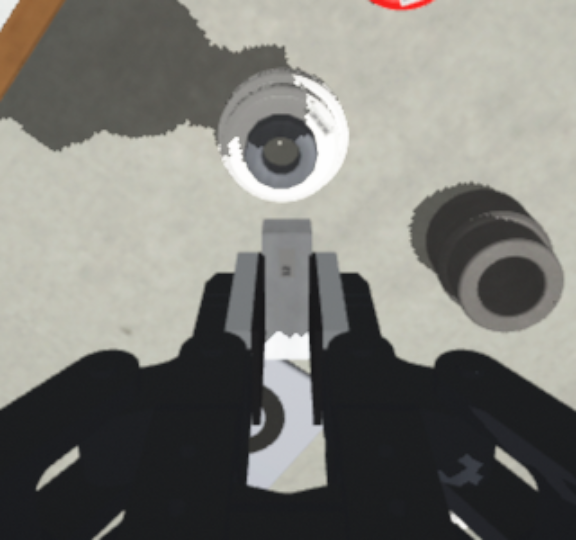

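The slip gauge is held level between the pads and the spacer stays put on the stack at about (276,200) in the full picture. On to the slip tile.

Request:
jog_arm(
  gripper=[0,0,0,0,0,0,0,0],
  offset=[
    [-0.5,4,0],
    [-1,9,0],
    [-2,14,0],
    [-3,19,0],
    [-4,24,0],
    [-4.4,28,0],
    [-4.4,29.9,0],
    [-4.4,29.9,0],
  ],
  twist=[0,0,0,0,0,0,0,0],
)

```text
clock: 6.25
tcp_pos: [0.4385, 0.3061, 0.1634]
orientation: [-0.0, 0.441, 0.898, -0.001]
wrist_force: [0.3, -0.1, -0.3]
finger_gap: 0.011
grip_force: 30.8
```

```bash
cat > tile.py <<'E'
from h import *
import sys
def tile(f,z=.006):
    """dark blob nearest the expected point inside the grey tile"""
    r=shot('wrist',f); s=env.get_state(); t=s['tcp_pos']; g=r['image'].max(2)
    M=np.array(r['cam_to_world']); p=np.linalg.inv(M)@np.array([float(sys.argv[2]),float(sys.argv[3]),z,1]); F=foc(r)
    u0,v0=r['cx']-F*p[0]/p[2],r['cy']+F*p[1]/p[2]
    m=(g<float(sys.argv[4])).astype(np.uint8); c,_=cv2.findContours(m,0,1)
    c=[k for k in c if cv2.contourArea(k)>150]; k=min(c,key=lambda k:np.hypot(*(cv2.minAreaRect(k)[0]-np.array([u0,v0]))))
    w=np.array([onz(r,*q,z)[:2]*1000 for q in k.reshape(-1,2)],np.float32)
    print('exp px',round(u0),round(v0),'found px',np.round(cv2.minAreaRect(k)[0]),'world mm',cv2.minAreaRect(w),'circ',cv2.minEnclosingCircle(w))
    print('tcp',t.round(4),'q',s['orientation'].round(3))
    return r,k
if __name__=='__main__':
    r,k=tile(sys.argv[1]); c=cv2.minAreaRect(k)[0]
    T=load('top0') 
    if len(sys.argv)>5:
        (o1,d1),(o2,d2)=ray(T,float(sys.argv[5]),float(sys.argv[6])),ray(r,*c); t=np.linalg.lstsq(np.c_[d1,-d2],o2-o1,rcond=None)[0]; print('tri w/ top',np.round((o1+t[0]*d1+o2+t[1]*d2)/2,4))
E
python3 tile.py w3 .439 .305 60 159.6 252.4
```

```text
exp px 278 191 found px [279. 189.] world mm ((439.2586364746094, 306.481201171875), (10.879088401794434, 34.20506286621094), 33.847267150878906) circ ((439.261962890625, 306.55810546875), 17.61454200744629)
tcp [0.4386 0.3052 0.1635] q [-0.     0.441  0.897 -0.001]
tri w/ top [0.4395 0.306  0.0024]
```

View pics/w3.png

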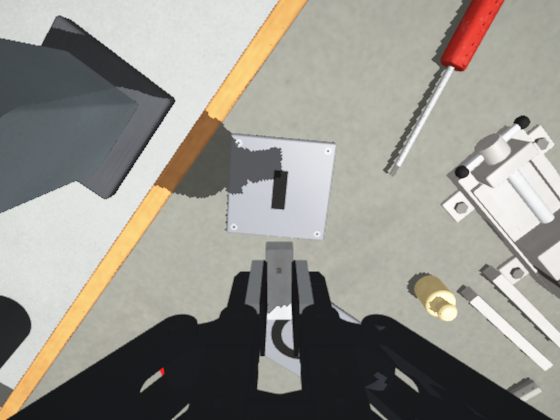

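Request:
jog_arm(
  gripper=[0,0,0,0,0,0,0,0],
  offset=[
    [0.1,0.1,-4],
    [0.1,0.1,-8],
    [0.1,0.1,-11.5],
    [0.1,0.1,-13.5],
    [0.1,0.1,-14.5],
    [0.1,0.1,-15],
    [0.1,0.1,-15.2],
    [0.1,0.1,-15.2],
  ],
  twist=[-3.6,-3.6,-3.6,-3.6,-3.6,-3.6,-3.6,-3.6],
)

```text
clock: 7.3
tcp_pos: [0.4404, 0.3067, 0.013]
orientation: [0.0, 0.469, 0.883, 0.0]
wrist_force: [-0.9, -0.2, -0.9]
finger_gap: 0.0107
grip_force: 30.8
```

Request:
jog_arm(
  gripper=[0,0,0,0,0,0,0,0],
  offset=[
    [-0.1,0,-0.1],
    [-0.1,0,-0.2],
    [-0.1,0,-0.2],
    [-0.1,0,-0.2],
    [-0.1,0,-0.2],
    [-0.1,0,-0.2],
    [-0.1,0,-0.2],
    [-0.1,0,-0.2],
  ],
  twist=[0,0,0,0,0,0,0,0],
)

```text
clock: 8.3
tcp_pos: [0.4389, 0.3066, 0.0103]
orientation: [0.0, 0.469, 0.883, 0.0]
wrist_force: [0.3, -0.5, -0.4]
finger_gap: 0.0104
grip_force: 30.8
```

Request:
jog_arm(
  gripper=[0,0,0,0.1,0.2,0.3,0.35,0.35],
  offset=[
    [0,0,-0.1],
    [0,0,-0.15],
    [0,0,-0.15],
    [0,0,-0.15],
    [0,0,-0.15],
    [0,0,-0.15],
    [0,0,-0.15],
    [0,0,-0.15],
  ],
  twist=[0,0,0,0,0,0,0,0],
)

```text
clock: 9.3
tcp_pos: [0.4389, 0.3065, 0.0086]
orientation: [-0.0, 0.469, 0.883, -0.0]
wrist_force: [-0.1, -0.5, 0.7]
finger_gap: 0.03
grip_force: 0.0
```

Request:
jog_arm(
  gripper=[0.35,0.35,0.35,0.35,0.5,0.6,0.7,0.7],
  offset=[
    [0,0,0.5],
    [0,0,1.5],
    [0,0,3.5],
    [0,0,7],
    [0,0,11],
    [0,0,15],
    [0,0,15.5],
    [0,0,15.5],
  ],
  twist=[0,0,0,0,0,0,0,0],
)

```text
clock: 10.3
tcp_pos: [0.4391, 0.3067, 0.1644]
orientation: [0.0, 0.469, 0.883, 0.001]
wrist_force: [0.9, -0.0, 0.2]
finger_gap: 0.0599
grip_force: 0.0
```

Run:
```python
from h import *
r=shot('wrist','w4'); s=env.get_state(); print(s['tcp_pos'],s['orientation'])
cv2.imwrite('pics/w4c.png',cv2.resize(r['image'][120:250,210:350,::-1],None,fx=3,fy=3))
# spacer from w2, by depth band
r=load('w2'); H,W=r['z_map'].shape; v,u=np.mgrid[120:250,220:330]; P=np.array([bydepth(r,a,b) for a,b in zip(u.ravel(),v.ravel())])
for lo,hi in((.047,.055),(.034,.042)):
    k=(P[:,2]>lo)&(P[:,2]<hi)&(np.hypot(P[:,0]-.482,P[:,1]-.005)<.04); print(k.sum(),np.median(P[k,2]),cv2.minEnclosingCircle((P[k,:2]*1000).astype(np.float32)))
```

```text
[0.43850023 0.30637259 0.16336587] [-1.77026595e-04  4.69280285e-01  8.83049213e-01 -2.65710102e-04]
983 0.05084187632947801 ((482.89739990234375, 4.42026424407959), 15.951233863830566)
1961 0.037783679043155216 ((483.46807861328125, 3.8758301734924316), 26.650867462158203)
```

View pics/w4c.png

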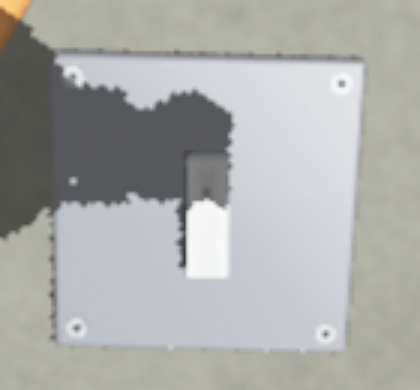

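The slip gauge lies on its rectangle, covering it in line. The spacer measures (482.9, 4.4) with its top at 50.8 mm, radius 16, which fits.

Request:
jog_arm(
  gripper=[0.55,0.55,0.55,0.55,0.55,0.55,0.55,0.55],
  offset=[
    [0.5,-4,0],
    [1,-9,0],
    [2,-14,0],
    [3,-19,0],
    [4,-24,0],
    [4.4,-28,0],
    [4.4,-30.2,0],
    [4.4,-30.2,0],
  ],
  twist=[0,0,0,0,0,0,0,0],
)

```text
clock: 11.35
tcp_pos: [0.482, 0.0034, 0.1623]
orientation: [-0.001, 0.471, 0.882, -0.0]
wrist_force: [0.1, 1.1, -0.3]
finger_gap: 0.0468
grip_force: 0.0
```

Request:
jog_arm(
  gripper=[0.55,0.55,0.55,0.55,0.55,0.55,0.55,0.55],
  offset=[
    [0,0,-3],
    [0,0,-6],
    [0,0,-8.5],
    [0,0,-10.5],
    [0,0,-11.5],
    [0,0,-12],
    [0,0,-12.2],
    [0,0,-12.2],
  ],
  twist=[0,0,0,0,0,0,0,0],
)

```text
clock: 12.35
tcp_pos: [0.4833, 0.0046, 0.0423]
orientation: [0.0, 0.469, 0.883, 0.0]
wrist_force: [0.6, -0.1, 0.0]
finger_gap: 0.0471
grip_force: 0.0
```

Request:
jog_arm(
  gripper=[0.3,0.3,0.3,0.3,0.3,0.3,0.3,0.3],
  offset=[
    [0,0,0],
    [0,0,0],
    [0,0,0],
    [0,0,0],
    [0,0,0],
    [0,0,0],
    [0,0,0],
    [0,0,0],
  ],
  twist=[0,0,0,0,0,0,0,0],
)

```text
clock: 13.35
tcp_pos: [0.4835, 0.0045, 0.0426]
orientation: [0.001, 0.469, 0.883, 0.0]
wrist_force: [-2.0, 0.0, 6.3]
finger_gap: 0.0301
grip_force: 29.5
```

Request:
jog_arm(
  gripper=[0,0,0,0,0,0,0,0],
  offset=[
    [0,0,0.3],
    [0,0,1],
    [0,0,2.5],
    [0,0,5],
    [0,0,8],
    [0,-2,11],
    [-0.5,-6,12.2],
    [-1,-11,12.2],
  ],
  twist=[0,0,0,0,0,0,0,0],
)

```text
clock: 14.35
tcp_pos: [0.474, -0.1063, 0.1664]
orientation: [0.002, 0.468, 0.884, 0.0]
wrist_force: [0.9, -1.1, 0.2]
finger_gap: 0.0299
grip_force: 29.7
```

Request:
jog_arm(
  gripper=[0,0,0,0,0,0,0,0],
  offset=[
    [-1,-4,0],
    [-2,-9,0],
    [-3,-13,0],
    [-3.4,-16,0],
    [-3.4,-17.8,0],
    [-3.4,-17.8,0],
    [-3.4,-17.8,0],
    [-3.4,-17.8,0],
  ],
  twist=[0,0,0,0,0,0,0,0],
)

```text
clock: 15.35
tcp_pos: [0.4391, -0.2822, 0.1639]
orientation: [-0.0, 0.469, 0.883, 0.0]
wrist_force: [-0.4, 0.3, -1.6]
finger_gap: 0.0301
grip_force: 29.8
```

```bash
python3 tile.py w5 .439 -.284 60 387.9 248.8
```

```text
exp px 277 191 found px [278. 188.] world mm ((438.58636474609375, -281.9481201171875), (29.169330596923828, 29.99620819091797), 34.11151123046875) circ ((438.26593017578125, -282.5430908203125), 15.565489768981934)
tcp [ 0.4391 -0.2823  0.1639] q [-0.     0.469  0.883  0.   ]
tri w/ top [ 0.4364 -0.2786  0.0236]
```

View pics/w5.png

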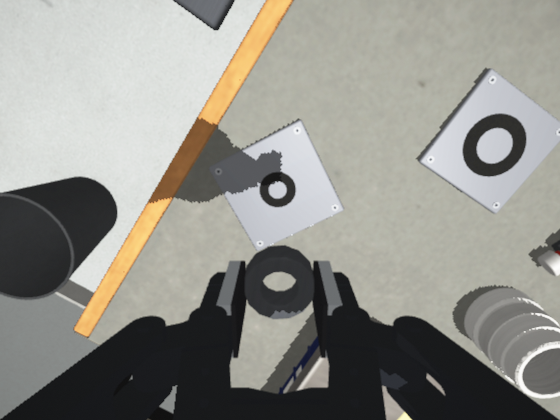

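Request:
jog_arm(
  gripper=[0,0,0,0,0,0,0,0],
  offset=[
    [0,0,-4],
    [0,0,-8],
    [0,0,-11.5],
    [0,0,-13.5],
    [0,0,-14.5],
    [0,0,-15],
    [0,0,-15.2],
    [0,0,-15.2],
  ],
  twist=[0,0,0,0,0,0,0,0],
)

```text
clock: 16.4
tcp_pos: [0.4394, -0.2837, 0.0125]
orientation: [0.001, 0.469, 0.883, -0.0]
wrist_force: [-0.6, 0.5, -0.6]
finger_gap: 0.0299
grip_force: 29.8
```

Request:
jog_arm(
  gripper=[0,0,0,0,0,0,0,0],
  offset=[
    [0,0,0],
    [0,0,-0.1],
    [0,0,-0.1],
    [0,0,-0.1],
    [0,0,-0.1],
    [0,0,-0.1],
    [0,0,-0.1],
    [0,0,-0.1],
  ],
  twist=[0,0,0,0,0,0,0,0],
)

```text
clock: 17.4
tcp_pos: [0.4389, -0.2834, 0.0108]
orientation: [0.0, 0.469, 0.883, 0.0]
wrist_force: [0.6, -0.3, 0.8]
finger_gap: 0.0302
grip_force: 29.8
```

Request:
jog_arm(
  gripper=[0.3,0.35,0.4,0.45,0.55,0.55,0.55,0.55],
  offset=[
    [0,0.1,-0.05],
    [0,0.1,-0.05],
    [0,0.1,-0.05],
    [0,0.1,-0.05],
    [0,0.1,-0.05],
    [0,0.1,-0.05],
    [0,0.1,-0.05],
    [0,0.1,-0.05],
  ],
  twist=[0,0,0,0,0,0,0,0],
)

```text
clock: 18.4
tcp_pos: [0.4389, -0.2824, 0.0103]
orientation: [0.0, 0.469, 0.883, 0.0]
wrist_force: [-0.2, 0.8, 0.5]
finger_gap: 0.0468
grip_force: 0.0
```

Request:
jog_arm(
  gripper=[0.55,0.55,0.55,0.7,0.85,0.85,0.85,0.85],
  offset=[
    [0,0,0.5],
    [0,0,1.5],
    [0,0,3.5],
    [0,0,7],
    [0,0,11],
    [0,0,15],
    [0,0,15.3],
    [0,0,15.3],
  ],
  twist=[0,0,0,0,0,0,0,0],
)

```text
clock: 19.4
tcp_pos: [0.439, -0.2824, 0.1637]
orientation: [0.0, 0.469, 0.883, -0.0]
wrist_force: [-0.0, 0.6, -0.4]
finger_gap: 0.0726
grip_force: 0.0
```

Run:
```python
from h import *
r=shot('wrist','w6'); s=env.get_state(); print(s['tcp_pos'])
v,u=np.mgrid[130:250,210:350]; P=np.array([bydepth(r,a,b) for a,b in zip(u.ravel(),v.ravel())])
k=(P[:,2]>.016)&(P[:,2]<.024)&(np.hypot(P[:,0]-.439,P[:,1]+.283)<.03); print(k.sum(),np.median(P[k,2]),P[k,2].std(),cv2.minEnclosingCircle((P[k,:2]*1000).astype(np.float32)))
```

```text
[ 0.43849146 -0.28201561  0.16277112]
790 0.018805222592202103 0.000896577634437979 ((439.7134704589844, -282.4588928222656), 15.947685241699219)
```

Spacer is down: top at 18.8 mm, centred within 1.5 mm. Next the small ring, with one look first.

Request:
jog_arm(
  gripper=[0.85,0.85,0.85,0.85,0.85,0.85,0.85,0.85],
  offset=[
    [0.5,4,0],
    [1,9,0],
    [2,14,0],
    [3,19,0],
    [4,24,0],
    [4.4,27,0],
    [4.4,28.6,0],
    [4.4,28.6,0],
  ],
  twist=[0,0,0,0,0,0,0,0],
)

```text
clock: 20.45
tcp_pos: [0.4822, 0.0041, 0.1625]
orientation: [-0.001, 0.469, 0.883, -0.0]
wrist_force: [-0.2, -0.7, -0.3]
finger_gap: 0.0727
grip_force: 0.0
```

Run:
```python
from h import *
r=shot('wrist','w7'); s=env.get_state(); print(s['tcp_pos'])
v,u=np.mgrid[120:250,200:360]; P=np.array([bydepth(r,a,b) for a,b in zip(u.ravel(),v.ravel())])
for lo,hi in((.034,.042),(.017,.023)):
    k=(P[:,2]>lo)&(P[:,2]<hi)&(np.hypot(P[:,0]-.483,P[:,1]-.004)<.04); print(k.sum(),np.median(P[k,2]),cv2.minEnclosingCircle((P[k,:2]*1000).astype(np.float32)))
```

```text
[0.48246596 0.00331643 0.16270792]
2313 0.037732177289937385 ((483.4098815917969, 3.948591470718384), 26.61956024169922)
626 0.019181774463517542 ((484.7379150390625, 3.186488389968872), 30.972301483154297)
```

Request:
jog_arm(
  gripper=[0.85,0.85,0.85,0.85,0.85,0.85,0.85,0.85],
  offset=[
    [0,0,-3],
    [0,0,-6],
    [0,0,-9],
    [0,0,-11.5],
    [0,0,-13],
    [0,0,-13.5],
    [0,0,-13.8],
    [0,0,-13.8],
  ],
  twist=[0,0,0,0,0,0,0,0],
)

```text
clock: 21.5
tcp_pos: [0.4835, 0.0034, 0.0259]
orientation: [0.001, 0.469, 0.883, 0.0]
wrist_force: [-0.7, -0.8, -0.4]
finger_gap: 0.0725
grip_force: 0.0
```

Request:
jog_arm(
  gripper=[0.5,0.5,0.5,0.5,0.5,0.5,0.5,0.5],
  offset=[
    [0,0,0],
    [0,0,0],
    [0,0,0],
    [0,0,0],
    [0,0,0],
    [0,0,0],
    [0,0,0],
    [0,0,0],
  ],
  twist=[0,0,0,0,0,0,0,0],
  squeeze=45,
)

```text
clock: 22.5
tcp_pos: [0.4835, 0.0035, 0.0264]
orientation: [0.001, 0.469, 0.883, 0.0]
wrist_force: [-2.0, 0.1, 4.6]
finger_gap: 0.0508
grip_force: 45.7
```

Request:
jog_arm(
  gripper=[0.3,0.3,0.3,0.3,0.3,0.3,0.3,0.3],
  offset=[
    [0,0,0.3],
    [0,0,1],
    [0,0,2.5],
    [0,0,5],
    [0,0,8],
    [0,-2,11],
    [0,-5,13],
    [0,-8,13.7],
  ],
  twist=[0,0,0,0,0,0,0,0],
)

```text
clock: 23.5
tcp_pos: [0.4839, -0.0773, 0.165]
orientation: [0.002, 0.469, 0.883, 0.0]
wrist_force: [-0.5, -0.8, -0.8]
finger_gap: 0.0509
grip_force: 47.0
```

Request:
jog_arm(
  gripper=[0.3,0.3,0.3,0.3,0.3,0.3,0.3,0.3],
  offset=[
    [2,-2,0],
    [5,-4,0],
    [7.5,-6.5,0],
    [8.6,-7.3,0],
    [8.6,-7.3,0],
    [8.6,-7.3,0],
    [8.6,-7.3,0],
    [8.6,-7.3,0],
  ],
  twist=[0,0,0,0,0,0,0,0],
)

```text
clock: 24.5
tcp_pos: [0.5685, -0.1488, 0.1626]
orientation: [0.0, 0.469, 0.883, 0.0]
wrist_force: [0.4, 0.4, -2.0]
finger_gap: 0.0502
grip_force: 47.1
```

```bash
python3 tile.py w8 .569 -.149 60 333.7 200.4
```

```text
exp px 278 190 found px [279. 188.] world mm ((568.7627563476562, -147.6278533935547), (50.49678421020508, 51.17447280883789), 78.91685485839844) circ ((568.7620849609375, -147.9662628173828), 25.97044563293457)
tcp [ 0.5686 -0.149   0.1626] q [0.    0.469 0.883 0.   ]
tri w/ top [ 0.5707 -0.1504 -0.009 ]
```

View pics/w8.png

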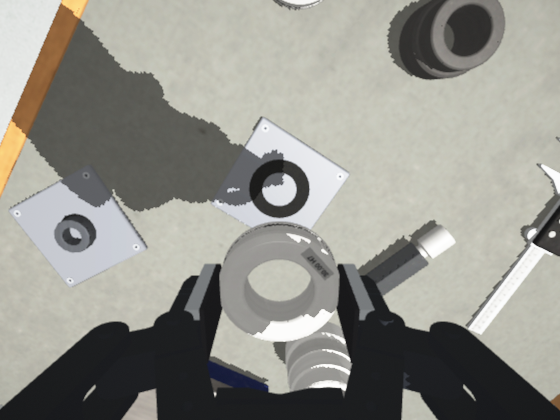

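Request:
jog_arm(
  gripper=[0.3,0.3,0.3,0.3,0.3,0.3,0.3,0.3],
  offset=[
    [0,0.1,-4],
    [0,0.1,-8],
    [0,0.1,-11.5],
    [0,0.1,-13.5],
    [0,0.1,-14.3],
    [0,0.1,-14.7],
    [0,0.1,-14.9],
    [0,0.1,-14.9],
  ],
  twist=[0,0,0,0,0,0,0,0],
)

```text
clock: 25.55
tcp_pos: [0.5695, -0.1486, 0.0141]
orientation: [0.001, 0.469, 0.883, 0.0]
wrist_force: [0.0, 0.4, -1.0]
finger_gap: 0.0512
grip_force: 47.1
```

Request:
jog_arm(
  gripper=[0.3,0.3,0.3,0.3,0.3,0.3,0.3,0.3],
  offset=[
    [0,0,0],
    [0,0,-0.1],
    [0,0,-0.1],
    [0,0,-0.1],
    [0,0,-0.1],
    [0,0,-0.1],
    [0,0,-0.1],
    [0,0,-0.1],
  ],
  twist=[0,0,0,0,0,0,0,0],
)

```text
clock: 26.55
tcp_pos: [0.5692, -0.1485, 0.0125]
orientation: [0.0, 0.469, 0.883, 0.0]
wrist_force: [0.3, 0.8, 2.8]
finger_gap: 0.0507
grip_force: 47.4
```

Touching the tile (wrist force up). Releasing.

Request:
jog_arm(
  gripper=[0.55,0.6,0.65,0.7,0.78,0.78,0.78,0.78],
  offset=[
    [0,0,0],
    [0,0,0],
    [0,0,0],
    [0,0,0],
    [0,0,0],
    [0,0,0],
    [0,0,0],
    [0,0,0],
  ],
  twist=[0,0,0,0,0,0,0,0],
)

```text
clock: 27.55
tcp_pos: [0.569, -0.1484, 0.0123]
orientation: [0.0, 0.469, 0.883, 0.0]
wrist_force: [0.4, 0.3, -0.1]
finger_gap: 0.0667
grip_force: 0.0
```

Request:
jog_arm(
  gripper=[0.8,0.8,0.8,1,1,1,1,1],
  offset=[
    [0,0,0.5],
    [0,0,1.5],
    [0,0,3.5],
    [0,0,7],
    [0,0,11],
    [0,0,15],
    [0,0,15],
    [0,0,15],
  ],
  twist=[0,0,0,0,0,0,0,0],
)

```text
clock: 28.55
tcp_pos: [0.5688, -0.1484, 0.1626]
orientation: [0.0, 0.469, 0.883, 0.0]
wrist_force: [-1.1, 0.2, -1.0]
finger_gap: 0.0855
grip_force: 0.0
```

```bash
cat > chk.py <<'E'
from h import *
import sys
x,y,z,f=[float(a) for a in sys.argv[2:5]]+[sys.argv[1]]
r=shot('wrist',f); s=env.get_state(); print(s['tcp_pos'])
v,u=np.mgrid[100:260,180:380]; P=np.array([bydepth(r,a,b) for a,b in zip(u.ravel(),v.ravel())])
k=(abs(P[:,2]-z)<.004)&(np.hypot(P[:,0]-x,P[:,1]-y)<.045); print(k.sum(),np.median(P[k,2]),P[k,2].std(),cv2.minEnclosingCircle((P[k,:2]*1000).astype(np.float32)))
E
python3 chk.py w9 .5688 -.148 .024
```

```text
[ 0.56835799 -0.14819097  0.16171357]
2116 0.023801930180217062 0.0009683396431758239 ((569.2384643554688, -147.80007934570312), 26.583423614501953)
```

Request:
jog_arm(
  gripper=[1,1,1,1,1,1,1,1],
  offset=[
    [-2,2,0],
    [-5,5,0],
    [-8,8,0],
    [-8.5,12,0],
    [-8.5,14.5,0],
    [-8.5,15.1,0],
    [-8.5,15.1,0],
    [-8.5,15.1,0],
  ],
  twist=[0,0,0,0,0,0,0,0],
)

```text
clock: 29.6
tcp_pos: [0.4839, 0.0019, 0.1619]
orientation: [-0.0, 0.47, 0.883, -0.0]
wrist_force: [-0.2, -0.1, -0.4]
finger_gap: 0.0851
grip_force: 0.0
```

```bash
python3 chk.py w10 .484 .0035 .020
```

```text
[0.48397606 0.00178941 0.1620151 ]
2368 0.019742519563921646 0.001005508746164523 ((484.630126953125, 2.9739434719085693), 31.268688201904297)
```

Request:
jog_arm(
  gripper=[1,1,1,1,1,1,1,1],
  offset=[
    [0.1,0.1,-4],
    [0.1,0.1,-8],
    [0.1,0.1,-11],
    [0.1,0.1,-13.5],
    [0.1,0.1,-14.7],
    [0.1,0.1,-15.1],
    [0.1,0.1,-15.4],
    [0.1,0.1,-15.4],
  ],
  twist=[0,0,0,0,0,0,0,0],
)

```text
clock: 30.65
tcp_pos: [0.4855, 0.0035, 0.0089]
orientation: [0.001, 0.469, 0.883, 0.0]
wrist_force: [0.1, -0.7, 0.4]
finger_gap: 0.0853
grip_force: 0.0
```

Request:
jog_arm(
  gripper=[0.6,0.6,0.6,0.6,0.6,0.6,0.6,0.6],
  offset=[
    [0,0,-0.1],
    [0,0,-0.1],
    [0,0,-0.1],
    [0,0,-0.1],
    [0,0,-0.1],
    [0,0,-0.1],
    [0,0,-0.1],
    [0,0,-0.1],
  ],
  twist=[0,0,0,0,0,0,0,0],
  squeeze=60,
)

```text
clock: 31.65
tcp_pos: [0.4852, 0.0034, 0.0086]
orientation: [0.001, 0.469, 0.883, 0.0]
wrist_force: [-2.8, 0.0, 9.2]
finger_gap: 0.0578
grip_force: 61.8
```

Request:
jog_arm(
  gripper=[0.4,0.4,0.4,0.4,0.4,0.4,0.4,0.4],
  offset=[
    [0,0,0.3],
    [0,0,1],
    [0,0,2.5],
    [0,0,5],
    [0,0,8],
    [0,0,11],
    [0,2,14],
    [0,6,15.3],
  ],
  twist=[0,0,0,0,0,0,0,0],
)

```text
clock: 32.65
tcp_pos: [0.4864, 0.0633, 0.1633]
orientation: [0.002, 0.471, 0.882, 0.001]
wrist_force: [0.3, 0.7, -2.7]
finger_gap: 0.0577
grip_force: 64.8
```

Request:
jog_arm(
  gripper=[0.4,0.4,0.4,0.4,0.4,0.4,0.4,0.4],
  offset=[
    [1,3,0],
    [3,7,0],
    [5,11,0],
    [6.4,13,0],
    [6.4,13.7,0],
    [6.4,13.7,0],
    [6.4,13.7,0],
    [6.4,13.7,0],
  ],
  twist=[0,0,0,0,0,0,0,0],
)

```text
clock: 33.65
tcp_pos: [0.5486, 0.1998, 0.1606]
orientation: [0.0, 0.47, 0.883, -0.0]
wrist_force: [-0.2, -0.2, -2.4]
finger_gap: 0.057
grip_force: 65.0
```

```bash
python3 tile.py w11 .549 .200 60 201.4 209.8
```

```text
exp px 278 190 found px [278. 184.] world mm ((546.498046875, 204.1359405517578), (60.26081848144531, 51.74983215332031), 33.9612922668457) circ ((549.018310546875, 200.86019897460938), 30.40995979309082)
tcp [0.5487 0.1999 0.1606] q [0.    0.47  0.883 0.   ]
tri w/ top [ 0.5493  0.2017 -0.0075]
```

View pics/w11.png

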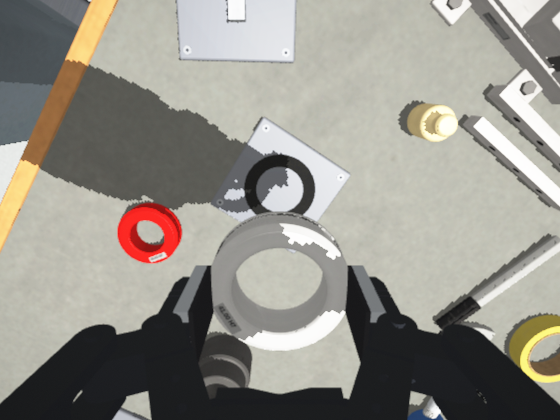

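Request:
jog_arm(
  gripper=[0.4,0.4,0.4,0.4,0.4,0.4,0.4,0.4],
  offset=[
    [0.1,0.1,-4],
    [0.1,0.1,-8],
    [0.1,0.1,-11],
    [0.1,0.1,-13],
    [0.1,0.1,-13.9],
    [0.1,0.1,-14.3],
    [0.1,0.1,-14.5],
    [0.1,0.1,-14.5],
  ],
  twist=[0,0,0,0,0,0,0,0],
)

```text
clock: 34.7
tcp_pos: [0.5505, 0.2017, 0.016]
orientation: [0.001, 0.469, 0.883, 0.0]
wrist_force: [-0.3, -0.2, -2.1]
finger_gap: 0.0574
grip_force: 65.0
```

Request:
jog_arm(
  gripper=[0.4,0.4,0.4,0.4,0.4,0.4,0.4,0.4],
  offset=[
    [0,0,0],
    [0,0,-0.1],
    [0,0,-0.1],
    [0,0,-0.1],
    [0,0,-0.1],
    [0,0,-0.1],
    [0,0,-0.1],
    [0,0,-0.1],
  ],
  twist=[0,0,0,0,0,0,0,0],
)

```text
clock: 35.7
tcp_pos: [0.5503, 0.2017, 0.0147]
orientation: [0.0, 0.469, 0.883, 0.0]
wrist_force: [0.4, 0.0, 3.5]
finger_gap: 0.0577
grip_force: 65.7
```

Request:
jog_arm(
  gripper=[0.7,0.75,0.8,0.85,0.9,0.95,0.95,0.95],
  offset=[
    [0,0,0],
    [0,0,0],
    [0,0,0],
    [0,0,0],
    [0,0,0],
    [0,0,0],
    [0,0,0],
    [0,0,0],
  ],
  twist=[0,0,0,0,0,0,0,0],
)

```text
clock: 36.7
tcp_pos: [0.5499, 0.2016, 0.0143]
orientation: [0.0, 0.469, 0.883, 0.0]
wrist_force: [-0.7, 0.4, -0.5]
finger_gap: 0.0812
grip_force: 0.0
```

Request:
jog_arm(
  gripper=[0.95,0.95,0.95,1,1,1,1,1],
  offset=[
    [0,0,0.5],
    [0,0,1.5],
    [0,0,3.5],
    [0,0,7],
    [0,0,11],
    [0,0,15],
    [0,0,16],
    [0,0,16],
  ],
  twist=[0,0,0,0,0,0,0,0],
)

```text
clock: 37.7
tcp_pos: [0.5504, 0.2017, 0.1752]
orientation: [0.001, 0.469, 0.883, 0.001]
wrist_force: [-0.5, 0.4, -0.3]
finger_gap: 0.0856
grip_force: 0.0
```

```bash
python3 chk.py w12 .549 .2005 .026; python3 -c "
from h import *
shot('scene','end')"
```

```text
[0.54963109 0.20152901 0.17386179]
2265 0.02575524916683769 0.000986049347450567 ((550.2443237304688, 201.73098754882812), 31.09430694580078)
```

View pics/end.png

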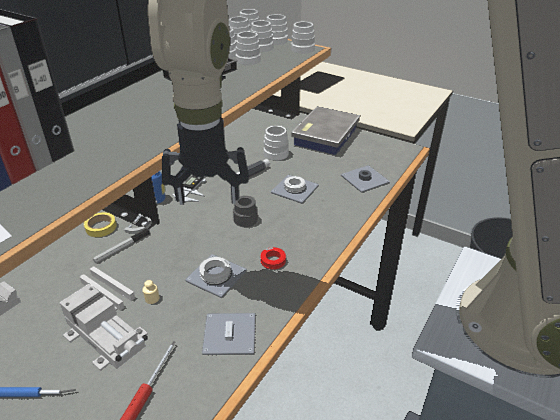

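The scene view shows the slip gauge (229,330), large ring (215,270), small ring (294,185) and spacer (365,175), each on its own tile. The master (245,210) and weight (150,290) have not moved, and the arm is clear.

```bash
python3 -c "
from workcell import env
print(env.hand_in())"
```

```text
the job is handed in; nothing more can be done
None
```

I took the stack apart from the top down, set all four gauges flat on their own silhouettes and let go, left the master and the weight where they stood, and handed the job in at about 38 s; no verdict came back.

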